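# Clear the offcut from the machine vise and load the next tube

### The job

A short leftover stub of rectangular steel tube is still sitting between the open jaws of the machine vise. First put that stub in the undivided dark steel offcut tray, then take the long piece of the same rectangular tube from the bench and set it down on the vise bed between the jaws, upright on its narrow side as it stands now, in line with the jaws and centred lengthwise, ready for clamping.

Things in the scene. Friction and masses are not known exactly. Their poses are not given: they have to be found in the camera images.
- tube: Workpiece: plain steel rectangular tube 140 mm long (own y), 40 wide (x), 60 high (z), 4 mm wall, about 0.6 kg, loose on the bench on its 40 mm side, y pointing roughly away from the robot, left or right of the vise. Origin: centre of the underside. Grip across the 40 mm from above. A steel angle (L section) as long, 50 mm high, not wanted, lies parallel about 95 mm away.
- stub: Leftover stub: same tube section, 50 mm long (own y), 40 wide (x), 60 high (z), about 0.22 kg, loose, standing on its 40 mm side on the vise bed, y roughly along the jaws. Origin: centre of the underside. Its upper 40 mm stands clear above the jaws: grip it there, across the 40 mm width, from above.
- vise: Low grey machine vise, fixed, open. Origin: at bench height below the middle of the jaw gap. Own x: from the moving jaw (screw and cross handle, robot's side) to the fixed jaw; y along the jaws. Bed 35 mm, jaw tops 55 mm above the origin. Jaw faces at x = -35 and +35 mm, each jaw 40 thick, 110 long in y, open at the ends. The vise spans x -200 to +110 mm.
- tray: Offcut tray: open undivided dark steel tray, 200 mm (own x) by 160 (own y), 45 high, wall and floor 4 mm, fixed on the bench on the other side of the vise from the workpiece. Two thin flat offcuts near its ends can be ignored. Origin: centre of the underside.
Not all that is in view belongs to the job. What is shaped like the tube but pink is not meant. Of the things that look like the stub, the larger one is meant.

How it is judged (in metres and radians):
On the way:
1. the stub lies in the offcut tray, let go (x of stub in the frame of tray between -0.09 and 0.09 m and y of stub in the frame of tray between -0.07 and 0.07 m and z of stub in the frame of tray between -0.01 and 0.05 m and contact force between the fingers and stub below 0.2 N), for 0.2 s.
At the end, for the whole second after the job is handed in: Stub at rest inside the offcut tray, underside centre under 50 mm up. Long tube on the vise bed (within 6 mm), upright within 5.7 degrees, in line with the jaws within 12 degrees, its middle within 17 mm of the vise's across and 20 mm along the jaws. Both released (all of step 1 and x of tube in the frame of vise between -0.017 and 0.017 m and y of tube in the frame of vise between -0.02 and 0.02 m and z of tube in the frame of vise between 0.03 and 0.041 m and angle between the y axis of tube and the y axis of vise, either way round below 0.22 rad and angle between tube's own z axis and vertical below 0.1 rad and linear speed of each of stub, tube below 0.02 m/s and contact force between the fingers and tube below 0.2 N); the robot touches nothing.
It also fails if it takes over 64 s, if anything falls off the work surface, if the arm or the gripper's body presses on something with over 40 N, if the wrist force passes 120 N, or if a joint passes its speed limit or range.

### The arm

A 6-joint arm with a two-finger parallel gripper is mounted at the origin on the work surface. World frame = base frame: x ahead of the robot, y to its left, z up, the work surface at z = 0. Lengths are in m, angles in degrees, forces in N, time in s.
With the tool pointing down it reaches from about 0.35 to 0.875 m from the base axis. Payload 4.2 kg.
Tool frame: the origin (TCP) lies midway between the tips of the shut fingers; the grasp point (between the pads) lies 19 mm behind it; y points along the fingers, z is the direction in which the jaws open and shut, and the axes are right-handed (so a half turn about y gives the same grasp; the last joint's range is limited). The gripper opens to 87 mm and grips with 3 to 60 N. Pads are 19 mm wide; open, the fingers measure 117 mm over their backs; the gripper's body (75 mm by 190 mm) begins 51 mm behind the grasp point.
Start: joints at [-61.043, 22.042, 0.453, 0, -68.411, -14.817], TCP at [0.153, -0.606, 0.223] pointing down, gripper open.
Joint ranges: [-179.83, 179.83], [-69.29, 118.12], [-61.27, 80.66], [-181.25, 117.63], [-171.15, -9.14], [-177.46, 177.46]. Speed limits (degrees/s): [159.86, 159.86, 180, 180, 180, 180].

### API

Orientations are given as [roll, pitch, yaw] about the fixed x, y, z axes, in that order (R = Rz(yaw) Ry(pitch) Rx(roll)).
In Python, from plant import get_state, grab_frame, camera_info, finish_job, look_for, outline_of, tip_of gives the robot as it stands.
- The arm moves only by the shell command python3 -m pendant 'ROWS'. ROWS is a JSON object of lists of equal length, an entry for each row: "grip": the opening, from 0 (shut) to 1 (fully open); "dp": the shift along the tool's x, y, z in cm, a list of three; "spin": the turn about the tool's y in rad. A call has 1 to 8 rows; each row is the pose to reach, as a shift and turn from the pose commanded when the call began, along the tool's axes at that moment; what a row does not reach only later rows make up. A row lasts 1/8 s, in which the tool goes at most 62.5 mm and 10.7 degrees, less where a joint would pass 70% of its speed; a pose out of reach is approached as far as the arm can. A call with a gripper value outside its range is refused whole. The fingers move at their own pace and stop on an object; the grip force is fixed at half the most. Time passes only in rows, so rows that repeat a pose let the fingers close. It gives the time, the measured TCP pose, the force and the opening at its end, in the units of the state.
- get_state(): the state, without advancing time (a new reading comes with each control period).
- grab_frame(name): name is "scene" or "side" or "wrist"; returns (picture, depth): 400x640x3 uint8, red, green, blue; 400x640 float32, m along the optical axis (not along the pixel's ray), 0 where there is no reading.
- camera_info(name): a dict with "fov_y" (degrees; the focal length in pixels is half the picture's height over the tangent of half this angle, whatever the lens; pixels are square), "cx", "cy" (the principal point, pixels), "eye" and "attitude" of the camera in the world. Camera axes: x right, y down, z forward; pixel columns grow to the right and rows downward; lengths in m; the calibration is good to about 2 mm. A picture is of the moment at which its call begins: read the wrist's pose just before it. camera_info takes no time and is no camera call; for the wrist camera it gives the pose at the moment of the call.
- finish_job(): hands the job in, once; it reports no verdict.
Trained networks look in the newest picture that a camera, given by its name, has taken for a name from the list of things; names that differ only in an ending like _2 or _b are one class to them, and where a whole thing is asked for, a point or a joint stands for the part that bears it (a point fixed in the world has none). Each returns a list of dicts, best first, with "confidence" (0 to 1); they miss things now and then, are a little off and sometimes report something else, mostly with a low value. They report only what shows in the picture. A call takes as long as a camera call. They do not tell look-alikes from the thing itself.
- look_for(camera, name): "rect" ([centre column, centre row, width, height] in pixels, round what is visible of it).
- outline_of(camera, name): "mask" (400x640 bool, what is visible of it) and "rect" ([centre column, centre row, width, height] in pixels, round what is visible of it).
- tip_of(camera, name): "xy" ([column, row] in pixels: a listed point, or the origin of a listed thing).
The state is a dict: "time_s": time; "joint_pos": joint angles; "dq": joint speeds; "tau": joint torques, N m; "position": TCP position; "orientation": TCP orientation; "contact_force": force on the tool from outside, world axes, zero at the start; "torque": the same for the moment, N m; "grip_width": finger opening in m.
Only numpy, scipy, OpenCV 4.12 (cv2) and the standard library are available. Lean on these libraries where they do the work, as an engineer would, in place of code of your own. Each camera call takes 0.05 s, during which the arm holds its last target. There are 200 camera calls.

## Working session

There is one attempt and no reset: what is moved stays moved. The work goes in short steps, Python scripts to look and compute and a shell command to move; the robot and the scene stay as the last step left them, time stands still between calls to the robot, and variables do not carry over. Pictures are saved under pics/ and viewed, about 8 in all and at most 12, crops included, and the job is handed in when it is done.

```bash
mkdir -p pics; ls; cat > h.py <<'E'
import numpy as np, cv2
from scipy.spatial.transform import Rotation as R
from plant import *
def cam(name):
    c=camera_info(name); f=200/np.tan(np.radians(c["fov_y"]/2))
    return c,f
def rot(a):
    a=np.array(a,float)
    return a if a.shape==(3,3) else R.from_euler('xyz',a,degrees=True).as_matrix()
def cloud(name,d):
    c,f=cam(name); v,u=np.mgrid[:400,:640]
    p=np.stack([(u-c["cx"])/f*d,(v-c["cy"])/f*d,d],-1)
    return p@rot(c["attitude"]).T+np.array(c["eye"])
def save(n,im): cv2.imwrite(f"pics/{n}.png",im[...,::-1])
E
python3 - <<'E'
from h import *
print(get_state())
for n in("scene","side","wrist"):
    print(n,camera_info(n))
im,d=grab_frame("scene"); save("scene0",im); np.savez("scene0.npz",im=im,d=d)
for k in("tube","stub","vise","tray"):
    for o in look_for("scene",k)[:4]: print(k,o)
E
```

```text
pics
{'time_s': 0.0, 'joint_pos': array([-6.10426860e+01,  2.20917105e+01,  3.80496719e-01, -3.07150263e-02,
       -6.84102243e+01, -1.48165292e+01]), 'dq': array([-0.03001277, -0.04823925, -0.034598  , -0.00484325,  0.05803007,
       -0.01662448]), 'tau': array([-5.52002075e-04, -3.90672112e+01,  1.87398559e+01,  4.21966508e+00,
        1.09457213e-02, -1.93088026e-04]), 'position': array([ 0.15257355, -0.60547629,  0.22145002]), 'orientation': array([-8.98752996e+01,  3.46814442e-03,  1.41294565e+01]), 'contact_force': array([ 0.33734363,  0.14067723, -0.60612141]), 'torque': array([-0.060201  ,  0.01286417, -0.03276542]), 'grip_width': 0.0869045747532204}
scene {'fov_y': 45.50295884277925, 'cx': 317.47506844661797, 'cy': 201.00606854608014, 'eye': array([ 1.24496392, -0.37173526,  0.73029464]), 'attitude': array([-127.27929191,    1.28148701,   60.95907541])}
side {'fov_y': 44.10428710140516, 'cx': 317.0970005074099, 'cy': 206.31333921709216, 'eye': array([-0.35699571,  0.82459892,  0.74078893]), 'attitude': array([-120.69718324,    0.55478711, -133.53781912])}
wrist {'fov_y': 66.24322046511546, 'cx': 317.75281034767875, 'cy': 199.2195794267024, 'eye': array([ 0.08938559, -0.62291011,  0.38257071]), 'attitude': array([ 1.66131383e+02, -1.54188056e-01,  1.04147457e+02])}
tube {'rect': [218.4, 252.5, 55.4, 58.0], 'confidence': 0.89}
tube {'rect': [147.1, 224.2, 48.6, 56.7], 'confidence': 0.59}
stub {'rect': [344.4, 213.6, 16.4, 22.3], 'confidence': 0.6}
stub {'rect': [321.8, 235.2, 34.3, 38.6], 'confidence': 0.55}
vise {'rect': [312.6, 249.6, 109.9, 103.8], 'confidence': 0.84}
tray {'rect': [408.4, 188.9, 94.7, 71.0], 'confidence': 0.88}
```

View pics/scene0.png

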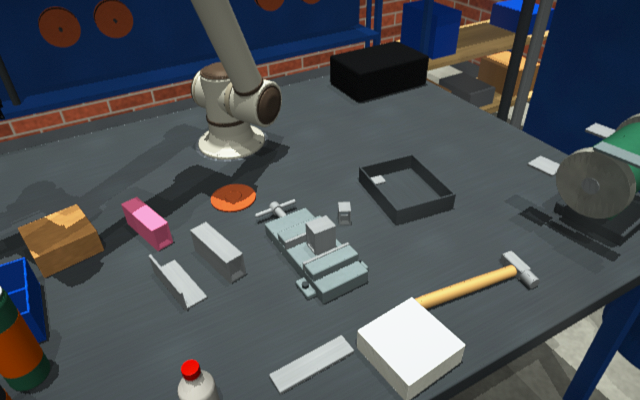

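The picture shows the grey tube at about (218,250), with a pink look-alike at (147,223) and the steel angle at (178,278). The vise is at (313,250) with the stub in it at (321,235). There is a smaller look-alike at (344,212), and the tray is at (408,189).

```bash
python3 - <<'E'
from h import *
z=np.load("scene0.npz"); 
im2,d2=grab_frame("side"); save("side0",im2); np.savez("side0.npz",im=im2,d=d2)
for n,d in(("scene",z["d"]),("side",d2)):
    if n=="scene": im,d=grab_frame("scene")
    P=cloud(n,d)
    b=P[(d>0)&(abs(P[...,2])<.02)&(abs(P[...,0]-.5)<.3)&(abs(P[...,1])<.3)]
    print(n,"bench z",np.median(b[:,2]))
    for k,lo,hi in(("tube",.052,.07),("stub",.087,.105),("vise",.048,.062),("tray",.038,.055)):
        for o in outline_of(n,k)[:3]:
            m=o["mask"]&(d>0); Q=P[m]; T=Q[(Q[:,2]>lo)&(Q[:,2]<hi)]
            print(n,k,o["confidence"],np.round(o["rect"]),m.sum(),"zmax",np.round(np.percentile(Q[:,2],[50,98]),3),end=' ')
            if len(T)>15:
                r=cv2.minAreaRect((T[:,:2]*1000).astype(np.float32)); print(len(T),np.round(r[0]),np.round(r[1]),round(r[2],1),end='')
            print()
E
```

```text
scene bench z -0.0010809348919009754
scene tube 0.61 [218. 252.  58.  63.] 1802 zmax [0.054 0.061] 932 [ 480. -210.] [144.  42.] 13.8
scene tube 0.58 [146. 225.  47.  58.] 1452 zmax [0.053 0.06 ] 732 [ 304. -320.] [143.  42.] 16.6
scene stub 0.79 [344. 212.  18.  28.] 295 zmax [0.014 0.043] 
scene stub 0.72 [322. 235.  33.  39.] 938 zmax [0.074 0.095] 357 [580. -13.] [51. 45.] 89.2
scene vise 0.87 [312. 251. 112. 102.] 4951 zmax [0.034 0.055] 1263 [586. -27.] [153. 111.] 3.1
scene tray 0.77 [410. 189.  96.  70.] 4283 zmax [0.011 0.044] 562 [486. 283.] [164. 204.] 83.1
side bench z -0.0002046191911933004
side tube 0.57 [379. 184.  46.  32.] 1098 zmax [0.039 0.061] 377 [ 475. -210.] [143.  50.] 12.9
side tube 0.54 [467. 198.  14.  26.] 251 zmax [0.042 0.06 ] 88 [ 246. -334.] [31. 45.] 23.0
side stub 0.8 [308. 185.  20.  25.] 409 zmax [0.074 0.097] 139 [573. -12.] [46. 53.] 4.2
side stub 0.77 [299. 223.  13.  18.] 221 zmax [0.021 0.044] 
side stub 0.5 [246. 258.  99.  76.] 4582 zmax [0.011 0.045] 
side vise 0.61 [322. 203.  97.  56.] 2380 zmax [0.033 0.056] 452 [582. -24.] [156. 113.] 3.4
side tray 0.63 [248. 259.  99.  77.] 4540 zmax [0.01  0.045] 645 [480. 284.] [163. 206.] 82.3
```

View pics/side0.png

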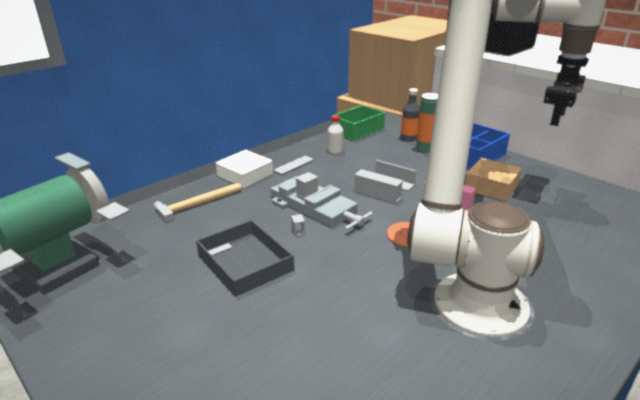

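The side picture agrees: stub in the vise at (308,185), small look-alike at (298,223), tray at (246,258). I'll move above the vise for a wrist look.

```bash
cat >> h.py <<'E'
def go(x,y,z,yaw):
    s=get_state(); M=rot(s["orientation"]); cur=s["orientation"][2]
    dp=M.T@(np.array([x,y,z])-s["position"])*100
    dy=(yaw-cur+180)%360-180
    print("dp",np.round(dp,2),"spin",round(-np.radians(dy),3),"pos",np.round(s["position"],4),np.round(s["orientation"],1),"t",s["time_s"])
E
python3 -c "
from h import *
go(.577,-.012,.27,93.3)"
```

```text
dp [55.65 -4.74 47.24] spin -1.382 pos [ 0.1527 -0.6061  0.2226] [-90.   -0.   14.1] t 0.75
```

```bash
python3 -m pendant '{"grip":[1,1,1,1,1,1,1,1],"dp":[[55.6,-4.7,47.2],[55.6,-4.7,47.2],[55.6,-4.7,47.2],[55.6,-4.7,47.2],[55.6,-4.7,47.2],[55.6,-4.7,47.2],[55.6,-4.7,47.2],[55.6,-4.7,47.2]],"spin":[-1.38,-1.38,-1.38,-1.38,-1.38,-1.38,-1.38,-1.38]}'; python3 -c "
from h import *
go(.577,-.012,.27,93.3)"
```

```text
time_s: 1.75
position: [0.4436, -0.1981, 0.2554]
orientation: [-90.1, 0.0, 93.4]
contact_force: [0.6, -0.6, -1.0]
grip_width: 0.0871
dp [ 17.79  -1.45 -14.42] spin 0.002 pos [ 0.4436 -0.1981  0.2554] [-90.1   0.   93.4] t 1.75
```

```bash
python3 -m pendant '{"grip":[1,1,1,1,1,1],"dp":[[17.8,-1.5,-14.4],[17.8,-1.5,-14.4],[17.8,-1.5,-14.4],[17.8,-1.5,-14.4],[17.8,-1.5,-14.4],[17.8,-1.5,-14.4]],"spin":[0,0,0,0,0,0]}'; cat > w.py <<'E'
from h import *
import sys
tag=sys.argv[1]
s=get_state(); im,d=grab_frame("wrist"); save(tag,im); np.savez(tag+".npz",im=im,d=d,P=cloud("wrist",d))
P=cloud("wrist",d)
print(np.round(s["position"],4))
for k,lo,hi in(("tube",.052,.07),("stub",.087,.105),("vise",.048,.062),("tray",.038,.055)):
    for o in outline_of("wrist",k)[:3]:
        m=o["mask"]&(d>0); Q=P[m]; T=Q[(Q[:,2]>lo)&(Q[:,2]<hi)]
        print(k,o["confidence"],np.round(o["rect"]),m.sum(),"z",np.round(np.percentile(Q[:,2],[50,98]),3),end=' ')
        if len(T)>15:
            r=cv2.minAreaRect((T[:,:2]*1000).astype(np.float32)); print(len(T),np.round(r[0],1),np.round(r[1],1),round(r[2],1),end='')
        print()
E
python3 w.py w1
```

```text
time_s: 2.5
position: [0.576, -0.0144, 0.2695]
orientation: [-89.9, 0.0, 93.2]
contact_force: [-1.0, -0.1, -0.5]
grip_width: 0.0872
[ 0.576  -0.0144  0.2695]
tube 0.7 [415.  24. 136.  49.] 4967 z [0.059 0.061] 3560 [ 477.1 -210.5] [140.6  40.2] 13.3
stub 0.83 [317. 183.  32.  50.] 1680 z [0.094 0.096] 1523 [578.  -12.9] [40.1 50. ] 0.1
stub 0.51 [368. 241.  13.   4.] 73 z [0.008 0.029] 
vise 0.78 [346. 161. 242. 111.] 16476 z [0.035 0.055] 5687 [583.5 -26.2] [150.1 109.4] 2.9
```

View pics/w1.png

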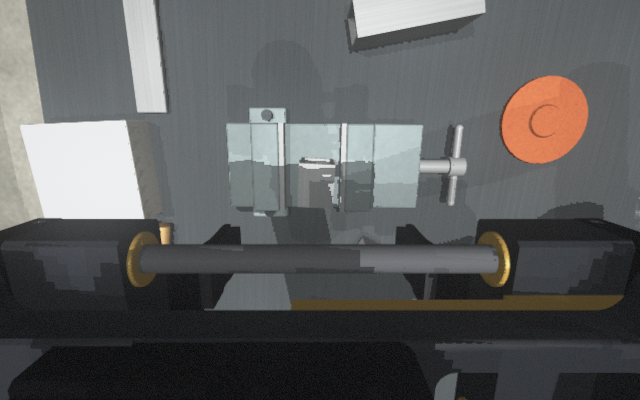

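The wrist picture shows the vise at (325,165), the stub's top at (317,183) and the near end of the tube at (415,25). The fits match the nominal sizes to within 1 mm. Next I go down on the stub.

```bash
python3 -c "
from h import *
go(.578,-.0129,.064,90.3)"
```

```text
dp [ 0.21 20.61 -0.2 ] spin 0.049 pos [ 0.576  -0.0151  0.2701] [-90.   -0.   93.1] t 2.75
```

```bash
python3 -m pendant '{"grip":[1,1,1,1,1,1,1],"dp":[[0.2,5,-0.2],[0.2,10,-0.2],[0.2,14,-0.2],[0.2,17,-0.2],[0.2,19.5,-0.2],[0.2,20.6,-0.2],[0.2,20.6,-0.2]],"spin":[0.05,0.05,0.05,0.05,0.05,0.05,0.05]}' && python3 -c "
from h import *
go(.578,-.0129,.064,90.3)"
```

```text
time_s: 3.62
position: [0.5782, -0.0125, 0.0635]
orientation: [-90.0, 0.0, 90.3]
contact_force: [0.9, 0.3, 0.1]
grip_width: 0.0874
dp [-0.04 -0.05  0.02] spin 0.0 pos [ 0.5782 -0.0125  0.0635] [-90.    0.   90.3] t 3.625
```

```bash
python3 -m pendant '{"grip":[0,0,0,0,0,0,0,0],"dp":[[0,0,0],[0,0,0],[0,0,0],[0,0,0],[0,0,0],[0,0,0],[0,0,0],[0,0,0]],"spin":[0,0,0,0,0,0,0,0]}' && python3 -m pendant '{"grip":[0,0,0,0,0,0,0],"dp":[[0,-1,0],[0,-3,0],[0,-6,0],[0,-9,0],[0,-12,0],[0,-14,0],[0,-14,0]],"spin":[0,0,0,0,0,0,0]}' && python3 -c "
from h import *
go(.482,.283,.2,85)"
```

```text
time_s: 4.62
position: [0.5783, -0.0121, 0.0637]
orientation: [-90.0, 0.0, 90.3]
contact_force: [-0.6, 1.2, 2.1]
grip_width: 0.0396
time_s: 5.5
position: [0.5792, -0.0119, 0.2055]
orientation: [-90.2, -0.1, 90.3]
contact_force: [-0.6, 0.2, -3.3]
grip_width: 0.0399
dp [29.55  0.54  9.54] spin 0.093 pos [ 0.5792 -0.0119  0.2055] [-90.2  -0.1  90.3] t 5.5
```

Held at 39.9 mm, with about 2 to 3 N of weight. Now to the tray.

```bash
python3 -m pendant '{"grip":[0,0,0,0,0,0,0,0],"dp":[[5,0,1.6],[10,0,3.2],[15,0,4.8],[20,0,6.4],[25,0,8],[29.5,0.5,9.5],[29.5,0.5,9.5],[29.5,0.5,9.5]],"spin":[0.02,0.04,0.06,0.09,0.09,0.09,0.09,0.09]}' && python3 w.py w2
```

```text
time_s: 6.5
position: [0.4809, 0.2819, 0.1975]
orientation: [-89.9, 0.1, 85.2]
contact_force: [-0.3, -0.9, -2.2]
grip_width: 0.0395
[0.4809 0.2819 0.1975]
stub 0.71 [319. 246.  88. 110.] 6472 z [0.228 0.229] 
tray 0.65 [319. 178. 202. 137.] 19868 z [0.004 0.045] 1979 [480.5 260. ] [114.1 200.6] 83.2
```

```bash
python3 -m pendant '{"grip":[0,0,0,0,0,0,0,0],"dp":[[0,4,0],[0,8,0],[0,11,0],[0,13.5,0],[0,15,0],[0,15.9,0],[0,16.3,0],[0,16.3,0]],"spin":[0,0,0,0,0,0,0,0]}' && python3 -m pendant '{"grip":[1,1,1,1,1,1,1,1],"dp":[[0,0,0],[0,0,0],[0,0,0],[0,0,0],[0,0,0],[0,0,0],[0,-1,0],[0,-3,0]],"spin":[0,0,0,0,0,0,0,0]}' && python3 -m pendant '{"grip":[1,1,1,1,1],"dp":[[0,-5,0],[0,-10,0],[0,-15,0],[0,-15,0],[0,-15,0]],"spin":[0,0,0,0,0]}' && python3 w.py w3;  python3 -c "
from h import *
im,d=grab_frame('scene'); save('scene1',im)
P=cloud('scene',d)
for o in outline_of('scene','stub'):
    Q=P[o['mask']&(d>0)]; print(o['rect'],o['confidence'],np.median(Q,0),np.percentile(Q[:,2],98))
go(.4771,-.2105,.2,13.3)"
```

```text
time_s: 7.75
position: [0.4819, 0.2826, 0.0361]
orientation: [-90.0, -0.0, 85.2]
contact_force: [0.1, -0.0, -2.7]
grip_width: 0.0399
time_s: 8.75
position: [0.4813, 0.282, 0.0658]
orientation: [-89.9, 0.1, 85.2]
contact_force: [-1.0, -0.7, 0.0]
grip_width: 0.0871
time_s: 9.38
position: [0.4811, 0.2821, 0.2159]
orientation: [-90.0, -0.0, 85.2]
contact_force: [0.2, 0.9, -0.9]
grip_width: 0.0873
[0.4811 0.2821 0.2159]
tube 0.37 [319. 178. 190. 136.] 21371 z [0.003 0.044] 
stub 0.96 [289.  19.  44.  34.] 1114 z [0.039 0.042] 
stub 0.69 [318. 186.  38.  53.] 1999 z [0.062 0.064] 
tray 0.94 [317. 177. 190. 133.] 21633 z [0.003 0.044] 1862 [480.6 267.9] [130.5 200.6] 83.2
[344.7, 214.1, 13.8, 23.4] 0.81 [0.49863688 0.09780486 0.02193263] 0.04242142139893278
[403.9, 184.7, 28.0, 31.0] 0.64 [0.50039062 0.2745813  0.03989416] 0.06421528055313253
dp [-49.12   1.55  -3.7 ] spin 1.255 pos [0.4814 0.2821 0.2149] [-89.9   0.1  85.2] t 9.725
```

View pics/scene1.png

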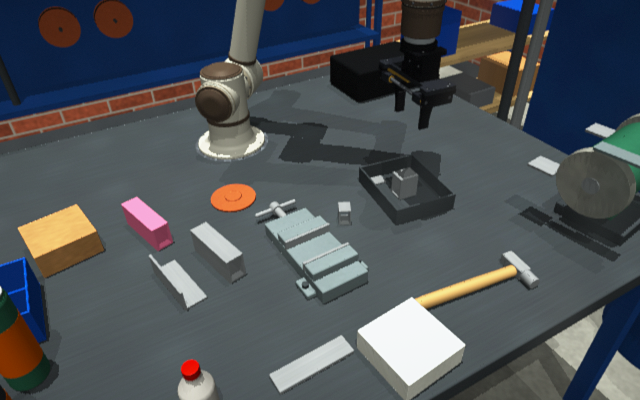

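The stub now stands in the tray at (404,184), top at z 0.064, released, and the vise is empty. Next is the long tube.

```bash
python3 -m pendant '{"grip":[1,1,1,1,1,1,1,1],"dp":[[-49.1,1.5,-3.7],[-49.1,1.5,-3.7],[-49.1,1.5,-3.7],[-49.1,1.5,-3.7],[-49.1,1.5,-3.7],[-49.1,1.5,-3.7],[-49.1,1.5,-3.7],[-49.1,1.5,-3.7]],"spin":[1.255,1.255,1.255,1.255,1.255,1.255,1.255,1.255]}' && python3 -c "
from h import *
go(.4771,-.2105,.2,13.3)"
```

```text
time_s: 10.72
position: [0.477, -0.2122, 0.2005]
orientation: [-90.0, 0.0, 13.2]
contact_force: [0.9, 1.2, 0.8]
grip_width: 0.0868
dp [0.05 0.05 0.17] spin -0.002 pos [ 0.477  -0.2122  0.2005] [-90.    0.   13.2] t 10.725
```

```bash
python3 w.py w4; python3 -c "
from h import *
go(.4771,-.2105,.029,13.3)"
```

```text
[ 0.477  -0.2122  0.2005]
tube 0.59 [252.  36.  53.  69.] 3405 z [0.059 0.06 ] 2595 [ 345.8 -312.3] [46.5 40.4] 15.8
vise 0.73 [466. 258. 157. 249.] 7010 z [0.032 0.035] 
dp [ 1.000e-02  1.713e+01 -5.000e-02] spin -0.001 pos [ 0.477  -0.2101  0.2003] [-90.    0.   13.2] t 10.975
```

View pics/w4.png

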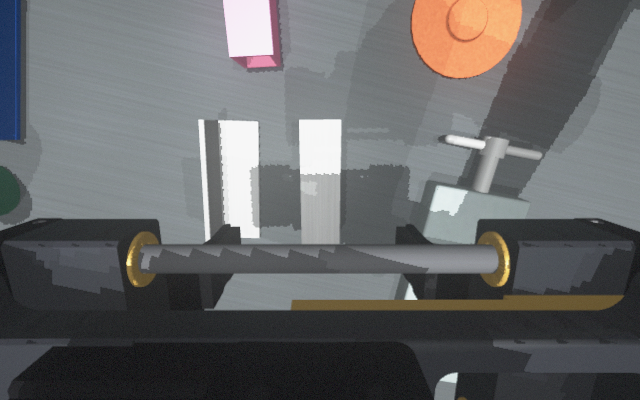

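The tube, at (320,180), lies squarely between the fingers. The angle's near edge at column 258 clears the left finger, and the pink tube is at (250,30). I'll go down and grip.

```bash
python3 -m pendant '{"grip":[1,1,1,1,1,1,1,1],"dp":[[0,4,0],[0,8,0],[0,11,0],[0,14,0],[0,16,0],[0,17.1,0],[0,17.1,0],[0,17.1,0]],"spin":[0,0,0,0,0,0,0,0]}' && python3 -m pendant '{"grip":[0,0,0,0,0,0,0,0],"dp":[[0,0,0],[0,0,0],[0,0,0],[0,0,0],[0,0,0],[0,0,0],[0,0,0],[0,0,0]],"spin":[0,0,0,0,0,0,0,0]}' && python3 -m pendant '{"grip":[0,0,0,0,0,0,0],"dp":[[0,-1,0],[0,-3,0],[0,-6,0],[0,-9,0],[0,-12,0],[0,-12,0],[0,-12,0]],"spin":[0,0,0,0,0,0,0]}' && python3 -c "
from h import *
go(.5835,-.0262,.149,92.9)"
```

```text
time_s: 11.98
position: [0.4781, -0.2098, 0.0306]
orientation: [-90.0, -0.1, 13.3]
contact_force: [0.1, -0.2, 1.0]
grip_width: 0.087
time_s: 12.98
position: [0.4773, -0.21, 0.0297]
orientation: [-90.0, 0.0, 13.3]
contact_force: [0.8, 1.2, 0.3]
grip_width: 0.0398
time_s: 13.85
position: [0.4757, -0.2095, 0.148]
orientation: [-89.9, 0.2, 13.2]
contact_force: [-0.1, -0.6, -6.3]
grip_width: 0.0398
dp [14.69 -0.11 15.38] spin -1.391 pos [ 0.4757 -0.2095  0.148 ] [-89.9   0.2  13.2] t 13.85
```

```bash
python3 -m pendant '{"grip":[0,0,0,0,0,0,0,0],"dp":[[3,0,3],[6,0,6],[9,0,9],[12,0,12],[14.6,0,15.4],[14.6,0,15.4],[14.6,0,15.4],[14.6,0,15.4]],"spin":[-0.18,-0.36,-0.54,-0.72,-0.9,-1.08,-1.26,-1.39]}' && python3 -m pendant '{"grip":[0,0],"dp":[[0,0,0],[0,0,0]],"spin":[0,0]}' && python3 w.py w5 && python3 -c "
from h import *
go(.5835,-.0262,.066,92.9)"
```

```text
time_s: 14.85
position: [0.5824, -0.0265, 0.1467]
orientation: [-89.7, 0.0, 93.2]
contact_force: [0.3, -0.1, -7.4]
grip_width: 0.0397
time_s: 15.1
position: [0.5833, -0.0267, 0.1483]
orientation: [-89.8, 0.0, 92.8]
contact_force: [-0.7, 0.7, -6.3]
grip_width: 0.0399
[ 0.5833 -0.0267  0.1483]
tube 0.6 [316. 207.  97. 187.] 14387 z [0.178 0.179] 100 [584.4 -43.8] [69.5 82.7] 89.9
vise 0.85 [362. 178. 344. 130.] 18968 z [0.035 0.056] 7931 [584.4 -34.8] [150.3  91.6] 2.8
dp [0.05 8.36 0.04] spin -0.0 pos [ 0.5839 -0.0267  0.1496] [-90.   -0.   92.9] t 15.35
```

View pics/w5.png

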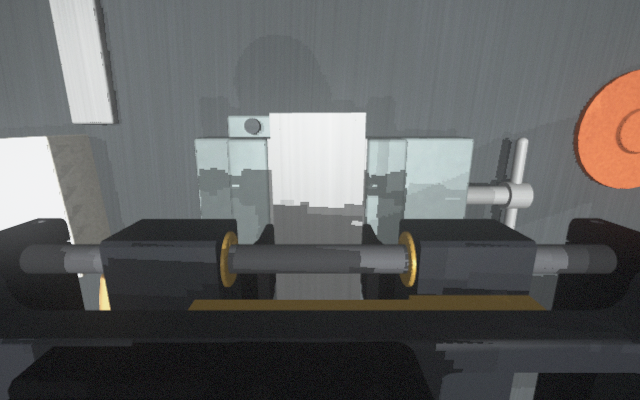

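The held tube spans columns 270–365, with its far end at row 113. It is square to the jaws and hangs over the gap. I'll lower it.

```bash
python3 -m pendant '{"grip":[0,0,0,0,0,0,0,0],"dp":[[0,2,0],[0,4,0],[0,5.5,0],[0,6.7,0],[0,7.5,0],[0,8,0],[0,8.3,0],[0,8.3,0]],"spin":[0,0,0,0,0,0,0,0]}'; python3 -m pendant '{"grip":[0,0],"dp":[[0,0,0],[0,0.1,0]],"spin":[0,0]}'; python3 -c "
from h import *
go(.5835,-.0262,.0647,92.9)"
```

```text
time_s: 16.35
position: [0.5841, -0.0266, 0.0668]
orientation: [-90.0, 0.0, 92.9]
contact_force: [0.1, 0.5, -5.2]
grip_width: 0.0401
time_s: 16.6
position: [0.5843, -0.0265, 0.0661]
orientation: [-90.1, -0.0, 92.9]
contact_force: [-0.4, 0.4, -5.6]
grip_width: 0.0401
dp [0.04 0.14 0.08] spin 0.0 pos [ 0.5843 -0.0265  0.0661] [-90.1  -0.   92.9] t 16.6
```

Still hanging, about 1.4 mm to go.

```bash
python3 -m pendant '{"grip":[0,0,0],"dp":[[0,0.1,0],[0,0.15,0],[0,0.15,0]],"spin":[0,0,0]}' && python3 -m pendant '{"grip":[1,1,1,1,1,1,1,1],"dp":[[0,0,0],[0,0,0],[0,0,0],[0,0,0],[0,0,0],[0,0,0],[0,-1,0],[0,-3,0]],"spin":[0,0,0,0,0,0,0,0]}' && python3 -m pendant '{"grip":[1,1,1,1,1],"dp":[[0,-5,0],[0,-10,0],[0,-15,0],[0,-15,0],[0,-15,0]],"spin":[0,0,0,0,0]}'; sed -i 's/("tube",.052,.07)/("tube",.087,.105)/' w.py; python3 w.py w6; python3 -c "
from h import *
im,d=grab_frame('scene'); save('scene2',im)
P=cloud('scene',d)
for k in('stub','tube'):
  for o in outline_of('scene',k):
    Q=P[o['mask']&(d>0)]; T=Q[(Q[:,2]>.087)&(Q[:,2]<.105)];print(k,np.round(o['rect']),o['confidence'],np.percentile(Q[:,2],98),[] if len(T)<20 else cv2.minAreaRect((T[:,:2]*1000).astype(np.float32)))"
```

```text
time_s: 16.98
position: [0.5841, -0.0266, 0.0647]
orientation: [-90.0, 0.0, 92.9]
contact_force: [-1.4, 0.7, -1.8]
grip_width: 0.0401
time_s: 17.98
position: [0.5835, -0.0267, 0.0943]
orientation: [-89.9, 0.0, 92.9]
contact_force: [-0.4, -0.5, 0.3]
grip_width: 0.0865
time_s: 18.6
position: [0.5835, -0.0266, 0.2444]
orientation: [-90.0, -0.0, 92.9]
contact_force: [0.0, 0.3, -1.4]
grip_width: 0.0872
[ 0.5835 -0.0266  0.2444]
tube 0.83 [315. 181.  40. 124.] 4688 z [0.093 0.095] 4688 [583.7 -31.7] [ 39.9 130.7] 3.1
stub 0.75 [379. 283.  32.  16.] 413 z [0.04  0.329] 
vise 0.69 [351. 172. 260. 118.] 16968 z [0.034 0.054] 6282 [582.7 -25.6] [150.6 109.1] 2.9
tray 0.71 [316. 181.  41. 126.] 4874 z [0.093 0.095] 
tray 0.67 [444. 387.  18.  25.] 334 z [0.037 0.355] 139 [381.5 265.4] [51.2  5.1] 82.5
stub [405. 183.  32.  34.] 0.68 0.06431944412241986 []
stub [345. 215.  15.  21.] 0.52 0.09206261124666358 []
tube [318. 240.  63.  60.] 0.91 0.09544730470809663 ((585.8651733398438, -26.53455352783203), (44.999725341796875, 142.07615661621094), 3.8419036865234375)
tube [146. 224.  47.  53.] 0.75 0.06044240670209375 []
```

View pics/scene2.png

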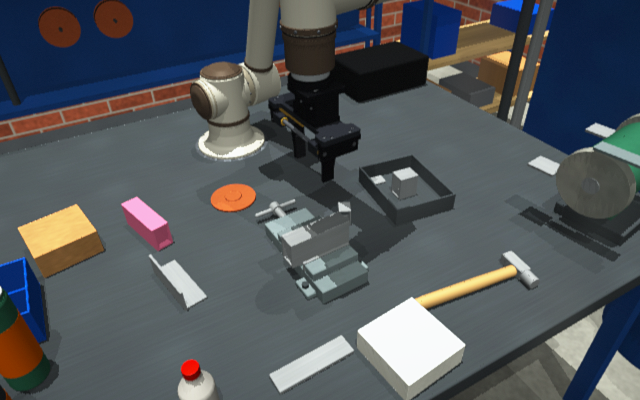

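The tube stands on the vise bed at (318,240), top at z 0.095. It is centred to about 2 mm and within 1° of the jaw line. The stub stands in the tray at (405,183), and the gripper is clear and still.

```bash
python3 -c "
from plant import *
print(finish_job())"
```

```text
the job is handed in; nothing more can be done
None
```

I put the stub in the offcut tray and set the long tube upright on the vise bed between the jaws. I then released it, raised the gripper clear and handed the job in at about 19 s of robot time. `finish_job()` gave no verdict.

What the last checks showed:
- **Stub:** it is released and standing near the middle of the tray. Its top is at z 0.064 m, which fits a 60 mm stub on the 4 mm floor.
- **Tube height:** its top is at z 0.095 m, which fits a 60 mm tube on the 35 mm bed.
- **Tube position:** its middle is within about 3 mm of the vise centre across the jaws and 1 mm along them, and it is within 1° of the jaw line.

**One disagreement:** the final wrist-camera fit put the tube's middle about 6 mm off along the jaws. It saw only 131 mm of the 140 mm length because the gripper hid the near end. The scene camera showed the full length and put it centred, so I relied on that. Even 6 mm is inside the 20 mm limit.

No force readings were unusual: the contact force at the end of each move never exceeded about 8 N.

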